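# Hold the drying cabinet's gate wide open

## Robot

A 7-joint arm with a two-finger parallel gripper is mounted at the origin on the work surface. World frame = base frame: x ahead of the robot, y to its left, z up, the work surface at z = 0. Lengths are in m, angles in degrees, forces in N, time in s.
With the tool pointing down it reaches from about 0.425 to 0.875 m from the base axis. Payload 4.7 kg.
Tool frame: the origin (TCP) lies between the finger pads; the fingertips stand 8 mm ahead of it and the grasp point (between the pads) lies 11 mm behind it (env.tip_extent is the distance from the TCP to the fingertips, in m); z points along the fingers, y is the line along which they close (so a half turn about z gives the same grasp; the last joint's range is limited). The gripper opens to 87 mm and grips with 3 to 60 N. Pads are 19 mm wide; open, the fingers measure 117 mm over their backs; the gripper's body (75 mm by 190 mm) begins 51 mm behind the grasp point.
Start: joints at [73.975, 18.392, -4.016, 83.108, 1.295, 78.541, -3.26], TCP at [0.188, -0.622, 0.231] pointing down, gripper open.
Joint ranges: [-163.93, 163.93], [-17.29, 119.83], [-79.2, 71.16], [3.27, 140.29], [-89.18, 269.18], [5.43, 117.66], [-154.24, 154.24]. Speed limits (degrees/s): [147.25, 147.25, 180, 180, 180, 180, 180].

## Interface

Orientations are given as [roll, pitch, yaw] about the fixed x, y, z axes, in that order (R = Rz(yaw) Ry(pitch) Rx(roll)).
In Python, from cell import sensors, vision, workorder, env gives the robot as it stands.
- The arm moves only by the tool drive_tool, never from a script. Its argument "moves" is a list of rows, each an object of numbers: "x", "y", "z": the shift along the tool's x, y, z in mm; "rx", "ry", "rz": the turn, a rotation vector about the tool's x, y, z in rad; "fingers": the closure, from -1 (fully open) to 1 (shut). In form: [{"x": .., "y": .., "z": .., "rx": .., "ry": .., "rz": .., "fingers": ..}, ...]. A call has 1 to 20 rows; each row is the pose to reach, as a shift and turn from the pose commanded when the call began, along the tool's axes at that moment; what a row does not reach only later rows make up. A row lasts 1/8 s, in which the tool goes at most 62.5 mm and 10.7 degrees, less where a joint would pass 70% of its speed; a pose out of reach is approached as far as the arm can. A call with a gripper value outside its range is refused whole. The fingers move at their own pace and stop on an object; "force" is the grip in N (left out, the last holds). Time passes only in rows, so rows that repeat a pose let the fingers close. It gives the time, the measured TCP pose, the force, the opening and the grip force at its end, in the units of the state.
- sensors.get_obs(): the state, without advancing time (a new reading comes with each control period).
- vision.read_camera(name): name is "scene" or "side" or "wrist"; returns a dict with "image" (420x560x3 uint8, red, green, blue), "fx", "fy", "cx", "cy" (pixels), "R" (3x3) and "t" (3): a world point X has camera coordinates R X + t. Camera axes: x right, y down, z forward; pixel columns grow to the right and rows downward; lengths in m; the calibration is good to about 2 mm. A picture is of the moment at which its call begins. There is no depth.
- workorder.sign_off(): hands the job in; it is judged then, once.
The state is a dict: "time_s": time; "qpos": joint angles; "joint_velocities": joint speeds; "effort": joint torques, N m; "tool_pos": TCP position; "tool_rot": TCP orientation; "force": force on the tool from outside, world axes, zero at the start; "wrist_torque": the same for the moment, N m; "grip_width": finger opening in m; "grasp_force": force on a finger pad.
Only numpy, scipy, OpenCV 4.12 (cv2) and the standard library are available. Lean on these libraries where they do the work, as an engineer would, in place of code of your own. Each camera call takes 0.05 s, during which the arm holds its last target. There are 200 camera calls.

## Task

A colleague is coming with wet stained boards in both hands: open the wire gate of the small drying cabinet for her. First squeeze the child-safety bolt on the gate's top rail, the one nearer the hinge (round knob), fully back to its fixed post, then squeeze the sprung latch near the gate's free end (flat paddle) and, keeping it squeezed, swing the gate out past its half-open click until it stands square to the cabinet front or wider. The gate springs back when let go, so finish still holding it wide open with the gripper, and leave the bottles, pot and board on the table where they are.

Things in the scene. Friction and masses are not known exactly. Their poses are not given: they have to be found in the camera images.
- cabinet: plywood drying cabinet, 320 wide, 250 deep, 200 high, fixed; origin: centre of underside, front looks along its -x. Timber-framed wire gate (293 long, 20 thick, top 200 high) flush in the front; vertical hinge line at x -130, y +148, the shut gate runs from it to -y. Two steel catches stand on the gate; all else is under 217 high: fingers may straddle a catch, tips above that
- gate (a joint): gate angle, rad: 0 shut, grows as it swings out to the front (clockwise from above), stop at 1.92. Spring-closed (0.11 N m shut, 0.30 wide open). A ball clicks into a notch at 0.80 and resists with up to about 1 N m between 0.45 and 1.15, both ways. Let go when wide open it falls back to about 1.15 or less
- bolt_grip (a point): where to pinch the safety bolt: 237 high, 91 along the gate from the hinge line and 10 behind it; turns with the gate (axes as the cabinet's when shut). Fixed upright post 16x7: outer face 17 to +y (hinge side). Round knob, 14 diameter: outer edge 31 to -y at rest, 17 when squeezed home (pinch 48, then 34 wide). Tops 252 high
- bolt (a joint): draw of the child-safety bolt, m, towards the hinge: 0 shot, 0.014 fully drawn; out of its keeper above 0.009. Stiff slide (4 N), stays where it is put
- latch_grip (a point): where to pinch the sprung latch: 237 high, 235 along the gate from the hinge line and 10 behind it; turns with the gate (axes as the cabinet's when shut). Fixed upright post, plate 24x7: outer face 17 to +y (hinge side). Paddle, plate 24x7: outer face 31 to -y at rest, 17 when squeezed home (pinch 48, then 34 wide). Tops 252 high
- latch (a joint): draw of the sprung latch, m, towards the hinge: 0 shot, 0.014 fully squeezed; out of its keeper above 0.009. Spring 4 N at rest, 10 N fully squeezed; it springs out when let go, so the gate must be swung while it is squeezed
- stain_a: stain bottle with ochre body, 58 diameter, 155 high, standing; origin at the centre of its underside. Leave alone
- stain_b: stain bottle with grey-blue body, 58 diameter, 155 high, standing; origin at the centre of its underside. Leave alone
- pot: white pot holding wooden sticks, 76 diameter, 85 high (sticks to 166); origin at the centre of its underside. Leave alone
- round_board: round bare-wood board lying flat, 150 diameter, 12 thick; origin at the centre of its underside. Leave alone

How it is judged (in metres and radians):
On the way, in this order (a step that is already met when the one before it is completed fails the run):
1. the child-safety bolt is squeezed back, the gate still shut (value of joint bolt above 0.01 m and value of joint gate below 0.06 rad), for 0.1 s.
2. the sprung latch is squeezed back, the gate still shut and the safety bolt still drawn (value of joint each of latch, bolt above 0.009 m and value of joint gate below 0.1 rad), for 0.05 s.
3. the gate is past its half-open click (value of joint gate above 1.2 rad), for 0.1 s.
At the end, for the whole second after the job is handed in: the gate stands at least 1.48 rad (85 degrees) open, at rest, the fingers pressing on it with at least 0.8 N, the safety bolt still drawn (value of joint gate above 1.48 rad and value of joint bolt above 0.009 m and contact force between the fingers and gate above 0.8 N and velocity of joint gate between -0.15 and 0.15 rad/s); the arm keeps its last pose, push and grip.
It fails at once if a bottle, the pot or the board is shifted more than 20 mm (distance of any of stain_a, stain_b, pot, round_board from where it was at the start of the episode above 0.02 m).
It also fails if it takes over 48 s, if anything falls off the work surface, if the arm or the gripper's body presses on something with over 40 N, if the wrist force passes 120 N, or if a joint passes its speed limit or range.

## Working session

There is one attempt and no reset: what is moved stays moved. The work goes in short steps, Python scripts to look and compute and a tool call to move; the robot and the scene stay as the last step left them, time stands still between calls to the robot, and variables do not carry over. Pictures are saved under pics/ and viewed, at most 10 in all, crops included, and the job is handed in when it is done.

Besides the shell and the picture viewer there is one more tool, called after "Emit:" as name(argument=value, ...) on one line, values as JSON. drive_tool: Moves the arm, as the interface text tells. Its arguments: {"type":"object","properties":{"moves":{"type":"array"},"force":{"type":"number"}},"required":["moves"]}

```bash
mkdir -p pics; ls; python3 - <<'E'
from cell import sensors, vision, workorder, env
import cv2
o=sensors.get_obs();print(o)
for n in("scene","side","wrist"):
    d=vision.read_camera(n);cv2.imwrite(f"pics/{n}0.png",d["image"][:,:,::-1]);print(n,d["fx"],d["R"],d["t"], -d["R"].T@d["t"])
E
```

```text
pics
{'time_s': 0.0, 'qpos': array([73.97416192, 18.44029381, -4.01630336, 83.17337567,  1.29691316,
       78.54151157, -3.25814596]), 'joint_velocities': array([-0.00036785, -0.07917349,  0.07458874, -0.0067205 , -0.05709817,
       -0.01803145,  0.16034656]), 'effort': array([-7.61250885e-04, -4.91287100e+01, -4.04512407e-01, -3.12527382e+01,
       -6.38915668e-02,  4.36248269e-02,  1.86473567e-04]), 'tool_pos': array([ 0.18803146, -0.62165388,  0.22946101]), 'tool_rot': array([-1.79890171e+02,  7.33074883e-03,  1.68385294e+01]), 'force': array([-0.53185938,  0.60223865, -0.63061805]), 'wrist_torque': array([0.00223653, 0.02291671, 0.0107008 ]), 'grasp_force': 0.0, 'grip_width': 0.08691221340976261}
scene 442.9131756592644 [[-0.49380118  0.86957421  0.00104607]
 [ 0.70514982  0.4011336  -0.58468417]
 [-0.50884588 -0.2879801  -0.81126033]] [ 0.23133358 -0.3033192   1.66985339] [1.1778163  0.40139436 1.1770979 ]
side 484.3016386662393 [[-0.72688777 -0.68667795 -0.01037146]
 [-0.49976494  0.5392672  -0.67780962]
 [ 0.47102991 -0.48750823 -0.7351643 ]] [0.42999909 0.33993527 1.17152344] [-0.06937377  0.68308228  1.09613332]
wrist 297.7026512747364 [[ 0.28930641 -0.95723549 -0.0014185 ]
 [-0.92523154 -0.28001318  0.25600629]
 [-0.24545551 -0.07275182 -0.96667407]] [-0.64842544 -0.03060094  0.38961466] [ 0.25491375 -0.60091933  0.38354463]
```

View pics/scene0.png

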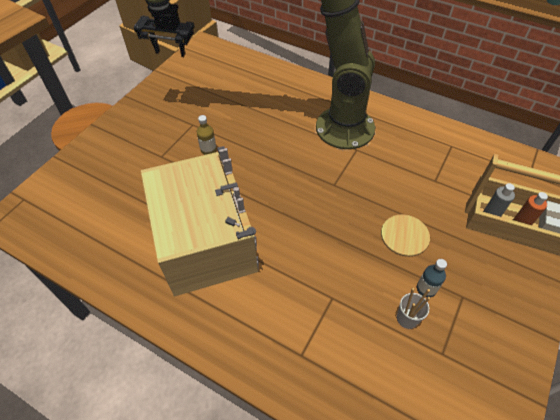

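View pics/side0.png

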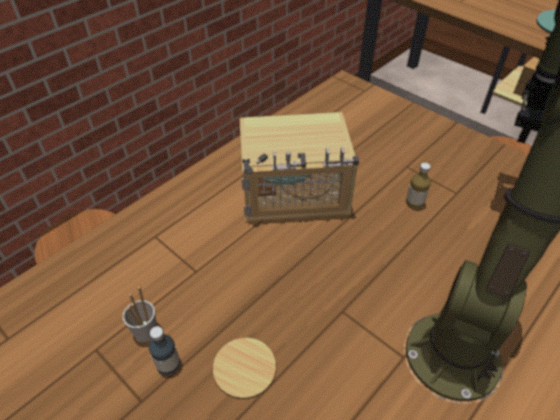

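The scene view shows the cabinet at about (200,220) with its gate facing right. The ochre bottle is at (207,135), the board at (405,235), and the grey-blue bottle and pot near (430,280). The side view shows the gate front, with the catches along the top rail from (262,158) to (340,155).

```bash
python3 - <<'E'
import cv2
a=cv2.imread("pics/scene0.png")[100:300,130:280];b=cv2.imread("pics/side0.png")[100:230,225:375]
cv2.imwrite("pics/c1.png",cv2.resize(a,None,fx=3,fy=3,interpolation=2)[:600])
cv2.imwrite("pics/c2.png",cv2.resize(b,None,fx=4.6,fy=4.6,interpolation=2)[:598])
E
```

```text
(no output)
```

View pics/c1.png

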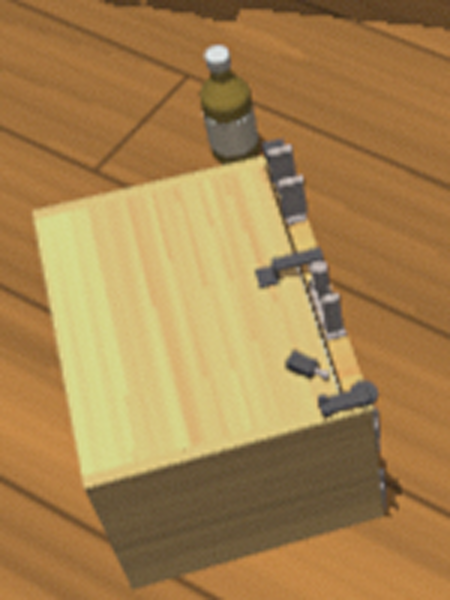

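View pics/c2.png

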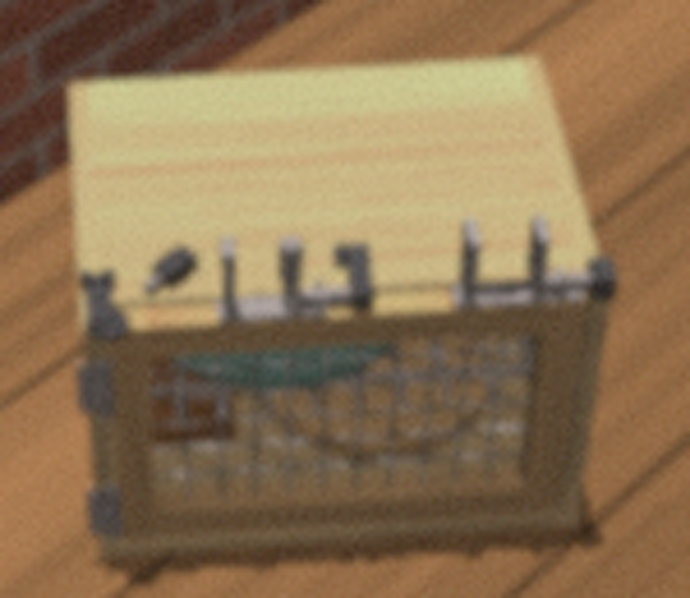

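Crop 1 gives the cabinet's top corners and the catch tops. Crop 2 shows the gate hinged on the left, with the bolt post and knob at (228,245) and (290,243), and the latch plates at (540,222) and (472,228). I'll cast rays through these points.

```bash
cat > h.py <<'E'
import numpy as np
from cell import vision
def ray(d,u,v,z):
    D=d["R"].T@np.array([(u-d["cx"])/d["fx"],(v-d["cy"])/d["fy"],1]);C=-d["R"].T@d["t"]
    return (C+D*(z-C[2])/D[2])[:2]
def pix(d,X):
    c=d["R"]@X+d["t"]; return np.array([d["fx"]*c[0]/c[2]+d["cx"],d["fy"]*c[1]/c[2]+d["cy"]])
E
python3 - <<'E'
from h import *
from scipy.optimize import least_squares
S=vision.read_camera("scene");D=vision.read_camera("side")
s=lambda u,v,z:ray(S,130+u/3,100+v/3,z)
e=lambda u,v,z:ray(D,225+u/4.6,100+v/4.6,z)
obs=[("s back -y",s(35,212,.2),(.125,-.16)),("s back +y",s(90,487,.2),(.125,.16)),("s back+y bot",s(138,587,0),(.125,.16)),("s front+y bot",s(387,515,0),(-.125,.16)),
("e back -y",e(540,58,.2),(.125,-.16)),("e back +y",e(68,83,.2),(.125,.16)),("e front+y bot",e(105,562,0),(-.125,.16)),("e front-y bot",e(583,540,0),(-.125,-.16))]
P=np.array([o[1] for o in obs]);M=np.array([o[2] for o in obs])
def T(p,M): c,n=np.cos(p[2]),np.sin(p[2]);return M@np.array([[c,n],[-n,c]])+p[:2]
r=least_squares(lambda p:(T(p,M)-P).ravel(),[.3,-.4,-.8],loss="soft_l1",f_scale=.004)
p=r.x;print(p,np.degrees(p[2]))
for o,q in zip(obs,T(p,M)-P):print(o[0],o[1].round(4),(q*1e3).round(1))
inv=lambda w:(lambda c,n:np.array([[c,n],[-n,c]])@(np.array(w)-p[:2]))(np.cos(p[2]),np.sin(p[2]))*1e3
print("expected bolt post y 148-91+~13=70, knob 33; latch post -74, paddle -114; x -120")
for n,f,u,v in[("bolt post",e,228,243),("knob",e,291,240),("lpost",e,472,226),("paddle",e,540,221),("s paddle",s,280,147),("s lpost",s,290,182),("s knob",s,320,266),("s bpost",s,331,297)]:print(n,inv(f(u,v,.252)).round(1))
for n,f,u,v in[("ochre",lambda u,v,z:ray(S,u,v,z),202.5,119,),("ochre",lambda u,v,z:ray(D,u,v,z),425,167)]:print(n,f(u,v,.155))
for n,f in(("bolt",(-.12,.057)),("latch",(-.12,-.087)),("hinge",(-.13,.148))):print(n,T(p,np.array([f]))[0].round(4))
E
```

```text
[ 0.66280458 -0.16836394 -0.72951162] -41.79793721297215
s back -y [ 0.6522 -0.3672] [-2.8 -3.7]
s back +y [ 0.8629 -0.1304] [-0.3 -2. ]
s back+y bot [ 0.8612 -0.1307] [ 1.4 -1.7]
s front+y bot [0.6781 0.036 ] [-1.8 -1.8]
e back -y [ 0.6497 -0.3764] [-0.4  5.4]
e back +y [ 0.8659 -0.1394] [-3.2  7. ]
e front+y bot [0.6737 0.0287] [2.6 5.5]
e front-y bot [ 0.4541 -0.2018] [ 8.9 -2.6]
expected bolt post y 148-91+~13=70, knob 33; latch post -74, paddle -114; x -120
bolt post [-106.4   68.6]
knob [-107.2   31.6]
lpost [-104.8  -75.9]
paddle [-104.1 -116.5]
s paddle [-113.6 -113.8]
s lpost [-111.6  -67.7]
s knob [-112.1   37.3]
s bpost [-112.2   73.6]
ochre [ 0.35281535 -0.37485147]
ochre [ 0.34492187 -0.37966139]
bolt [ 0.6113 -0.0459]
latch [ 0.5154 -0.1532]
hinge [0.6645 0.0286]
```

Emit:
drive_tool(moves=[{"z": -50},{"x": 30,"y": -20,"z": -100,"rz": -0.15},{"x": 510,"y": -391,"z": -100,"rz": -2.119},{"x": 510,"y": -391,"z": -100,"rz": -2.119},{"x": 510,"y": -391,"z": -100,"rz": -2.119},{"x": 510,"y": -391,"z": -100,"rz": -2.119},{"x": 510,"y": -391,"z": -100,"rz": -2.119},{"x": 510,"y": -391,"z": -100,"rz": -2.119},{"x": 510,"y": -391,"z": -100,"rz": -2.119},{"x": 510,"y": -391,"z": -100,"rz": -2.119},{"x": 510,"y": -391,"z": -100,"rz": -2.119},{"x": 510,"y": -391,"z": -100,"rz": -2.119},{"x": 510,"y": -391,"z": -100,"rz": -2.119},{"x": 510,"y": -391,"z": -100,"rz": -2.119},{"x": 510,"y": -391,"z": -100,"rz": -2.119},{"x": 510,"y": -391,"z": -100,"rz": -2.119},{"x": 510,"y": -391,"z": -100,"rz": -2.119},{"x": 510,"y": -391,"z": -100,"rz": -2.119}])

```text
invalid input at $.moves[0]: expected keys x, y, z, rx, ry, rz, fingers
```

```bash
python3 - <<'E'
from cell import sensors,vision
import cv2
o=sensors.get_obs();print(o["time_s"],o["qpos"],o["tool_pos"],o["tool_rot"])
d=vision.read_camera("wrist");cv2.imwrite("pics/w1.png",d["image"][:,:,::-1])
import pickle;pickle.dump(d,open("w1.pkl","wb"))
E
```

```text
0.25 [73.97551311 18.41563854 -4.01625722 83.13777918  1.29406917 78.53931874
 -3.26053985] [ 0.18813104 -0.62194662  0.23005243] [-1.79952394e+02  2.92820052e-03  1.68333780e+01]
```

View pics/w1.png

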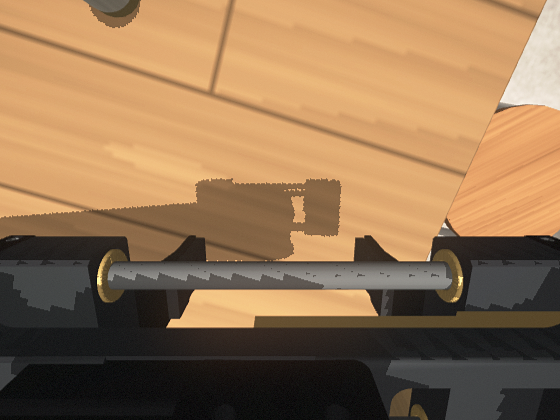

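That call was refused because every key is needed. The wrist view shows only table and the fingers at rows 240-320, and the camera looks ahead of the fingers along tool +x (image up). I'll therefore view from slightly behind the catches.

Emit:
drive_tool(moves=[{"x": 0,"y": 0,"z": -55,"rx": 0,"ry": 0,"rz": 0,"fingers": -1},{"x": 30,"y": -20,"z": -115,"rx": 0,"ry": 0,"rz": -0.15,"fingers": -1},{"x": 541,"y": -340,"z": -130,"rx": 0,"ry": 0,"rz": -2.119,"fingers": -1},{"x": 541,"y": -340,"z": -130,"rx": 0,"ry": 0,"rz": -2.119,"fingers": -1},{"x": 541,"y": -340,"z": -130,"rx": 0,"ry": 0,"rz": -2.119,"fingers": -1},{"x": 541,"y": -340,"z": -130,"rx": 0,"ry": 0,"rz": -2.119,"fingers": -1},{"x": 541,"y": -340,"z": -130,"rx": 0,"ry": 0,"rz": -2.119,"fingers": -1},{"x": 541,"y": -340,"z": -130,"rx": 0,"ry": 0,"rz": -2.119,"fingers": -1},{"x": 541,"y": -340,"z": -130,"rx": 0,"ry": 0,"rz": -2.119,"fingers": -1},{"x": 541,"y": -340,"z": -130,"rx": 0,"ry": 0,"rz": -2.119,"fingers": -1},{"x": 541,"y": -340,"z": -130,"rx": 0,"ry": 0,"rz": -2.119,"fingers": -1},{"x": 541,"y": -340,"z": -130,"rx": 0,"ry": 0,"rz": -2.119,"fingers": -1},{"x": 541,"y": -340,"z": -130,"rx": 0,"ry": 0,"rz": -2.119,"fingers": -1},{"x": 541,"y": -340,"z": -130,"rx": 0,"ry": 0,"rz": -2.119,"fingers": -1},{"x": 541,"y": -340,"z": -130,"rx": 0,"ry": 0,"rz": -2.119,"fingers": -1},{"x": 541,"y": -340,"z": -130,"rx": 0,"ry": 0,"rz": -2.119,"fingers": -1}])

```text
time_s: 2.3
tool_pos: [0.6072, -0.141, 0.3607]
tool_rot: [-180.0, 0.0, 138.1]
force: [-0.4, 0.1, 0.0]
grip_width: 0.0867
grasp_force: 0.0
```

```bash
python3 - <<'E'
from cell import sensors,vision
import cv2
o=sensors.get_obs();print(o["time_s"],o["qpos"],o["tool_pos"],o["tool_rot"])
d=vision.read_camera("wrist");cv2.imwrite("pics/w2.png",d["image"][:,:,::-1])
import pickle;pickle.dump(d,open("w2.pkl","wb"))
E
```

```text
2.3 [ 39.76737577  17.17553762 -38.27000721  73.30928586  10.58794751
  92.99695128  51.42177905] [ 0.60720882 -0.14099775  0.3606586 ] [-1.79974456e+02  2.34364520e-02  1.38100199e+02]
```

View pics/w2.png

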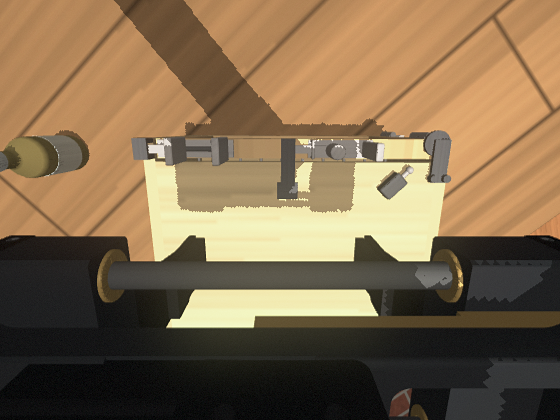

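The wrist view shows the gate from above: paddle near (178,150), latch post near (222,150), round knob near (337,150) and bolt post near (372,150). I'll zoom in.

```bash
python3 - <<'E'
import cv2
a=cv2.imread("pics/w2.png")[115:210,130:460]
cv2.imwrite("pics/w2c.png",cv2.resize(a,None,fx=2.4,fy=2.4,interpolation=cv2.INTER_NEAREST))
E
```

```text
(no output)
```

View pics/w2c.png

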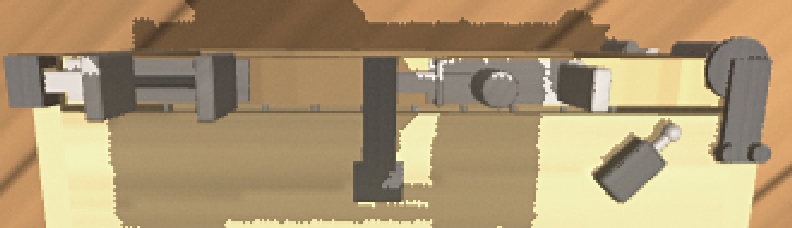

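```bash
python3 - <<'E'
from h import *
import pickle
d=pickle.load(open("w2.pkl","rb"))
f=lambda u,v:ray(d,130+u/2.4,115+v/2.4,.252)
bp,k,lp,pd=f(601,90),f(499,89),f(205.5,88),f(94,88)
print(bp,k,lp,pd,"gaps",[np.linalg.norm(a-b)*1e3 for a,b in((bp,k),(k,lp),(lp,pd))],"exp 37.5(38.0) 106.5 41")
X=np.array([bp,k,lp,pd]);c=X.mean(0);v=np.linalg.svd(X-c)[2][0];v*=np.sign(v[1])
print("yc dir deg",np.degrees(np.arctan2(v[1],v[0])),"expect 48.2", (X-c)@[-v[1],v[0]]*1e3)
s=np.array([70.5,33,-73.5,-114.5])/1e3
org=(X-np.outer(s,v)).mean(0)
print("bolt grip",org+.057*v,"latch grip",org-.087*v)
print("edge of top front/back residual",((X-c)@v-(s-s.mean()))*1e3)
n=np.array([-v[1],v[0]]); print("hinge",org+.148*v+.01*n)
# gate front bottom corners/wood? check front edge of gate at z .2
for u,v_ in((250,51),(550,51),(250,108),(550,108)):
    q=ray(d,130+u/2.4,115+v_/2.4,.2)-org;print(q@v*1e3,q@n*1e3)
E
```

```text
[ 0.62803458 -0.04122393] [ 0.60310006 -0.06846803] [ 0.53187491 -0.14728124] [ 0.50490333 -0.17732825] gaps [np.float64(36.93197938459961), np.float64(106.22873788691555), np.float64(40.376836067687805)] exp 37.5(38.0) 106.5 41
yc dir deg 47.873315922906215 expect 48.2 [-0.1058085   0.11262769  0.07202003 -0.07883921]
bolt grip [ 0.61938229 -0.0506329 ] latch grip [ 0.52279111 -0.15743245]
edge of top front/back residual [-0.71799633 -0.14932973  0.12194015  0.74538591]
hinge [0.67300592 0.0235662 ]
-64.57886663403853 12.10070280912009
63.78587878616368 12.57247467768959
-65.43329280633988 -12.091720911455196
65.52462970680695 -11.59801188900653
```

Emit:
drive_tool(moves=[{"x": 51,"y": 75,"z": 40,"rx": 0,"ry": 0,"rz": 0,"fingers": -1},{"x": 51,"y": 75,"z": 60,"rx": 0,"ry": 0,"rz": 0,"fingers": -1},{"x": 51,"y": 75,"z": 80,"rx": 0,"ry": 0,"rz": 0,"fingers": -1},{"x": 51,"y": 75,"z": 110,"rx": 0,"ry": 0,"rz": 0,"fingers": -1},{"x": 51,"y": 75,"z": 132,"rx": 0,"ry": 0,"rz": 0,"fingers": -1},{"x": 51,"y": 75,"z": 132,"rx": 0,"ry": 0,"rz": 0,"fingers": -1},{"x": 51,"y": 75,"z": 132,"rx": 0,"ry": 0,"rz": 0,"fingers": -1}])

```text
time_s: 3.22
tool_pos: [0.62, -0.0504, 0.2297]
tool_rot: [180.0, 0.1, 138.2]
force: [0.3, 0.5, 0.9]
grip_width: 0.0866
grasp_force: 0.0
```

Emit:
drive_tool(moves=[{"x": 0,"y": 0,"z": 1,"rx": 0,"ry": 0,"rz": 0,"fingers": 0},{"x": 0,"y": 0,"z": 1,"rx": 0,"ry": 0,"rz": 0,"fingers": 1},{"x": 0,"y": 0,"z": 1,"rx": 0,"ry": 0,"rz": 0,"fingers": 1},{"x": 0,"y": 0,"z": 1,"rx": 0,"ry": 0,"rz": 0,"fingers": 1},{"x": 0,"y": 0,"z": 1,"rx": 0,"ry": 0,"rz": 0,"fingers": 1},{"x": 0,"y": 0,"z": 1,"rx": 0,"ry": 0,"rz": 0,"fingers": 1},{"x": 0,"y": 0,"z": 1,"rx": 0,"ry": 0,"rz": 0,"fingers": 1},{"x": 0,"y": 0,"z": 1,"rx": 0,"ry": 0,"rz": 0,"fingers": 1},{"x": 0,"y": 0,"z": 1,"rx": 0,"ry": 0,"rz": 0,"fingers": 1},{"x": 0,"y": 0,"z": 1,"rx": 0,"ry": 0,"rz": 0,"fingers": 1}], force=25)

```text
time_s: 4.47
tool_pos: [0.6189, -0.0514, 0.2277]
tool_rot: [-179.9, 0.0, 138.2]
force: [-4.5, -4.4, 4.5]
grip_width: 0.0327
grasp_force: 25.0
```

Emit:
drive_tool(moves=[{"x": 0,"y": 0,"z": 0,"rx": 0,"ry": 0,"rz": 0,"fingers": -1},{"x": 0,"y": 0,"z": 0,"rx": 0,"ry": 0,"rz": 0,"fingers": -1},{"x": 0,"y": 0,"z": 0,"rx": 0,"ry": 0,"rz": 0,"fingers": -1},{"x": 0,"y": 0,"z": 0,"rx": 0,"ry": 0,"rz": 0,"fingers": -1},{"x": 0,"y": 0,"z": -30,"rx": 0,"ry": 0,"rz": 0,"fingers": -1},{"x": 0,"y": 0,"z": -60,"rx": 0,"ry": 0,"rz": 0,"fingers": -1},{"x": 0,"y": -50,"z": -60,"rx": 0,"ry": 0,"rz": 0,"fingers": -1},{"x": 0,"y": -100,"z": -60,"rx": 0,"ry": 0,"rz": 0,"fingers": -1},{"x": 0,"y": -144,"z": -60,"rx": 0,"ry": 0,"rz": 0,"fingers": -1},{"x": 0,"y": -144,"z": -60,"rx": 0,"ry": 0,"rz": 0,"fingers": -1},{"x": 0,"y": -144,"z": -60,"rx": 0,"ry": 0,"rz": 0,"fingers": -1}])

```text
time_s: 5.85
tool_pos: [0.5241, -0.1567, 0.2878]
tool_rot: [179.9, 0.0, 138.3]
force: [0.8, 1.6, -0.3]
grip_width: 0.0869
grasp_force: 0.0
```

```bash
python3 - <<'E'
from cell import sensors,vision
import cv2,numpy as np
from h import *
o=sensors.get_obs();print(o["time_s"],o["qpos"],o["tool_pos"],o["tool_rot"],o["grip_width"])
d=vision.read_camera("wrist");s=vision.read_camera("scene")
a=cv2.resize(d["image"],(400,300));b=cv2.resize(s["image"][120:270,160:310],(300,300),interpolation=2)
cv2.imwrite("pics/w3.png",np.hstack([a,b])[:,:,::-1])
E
```

```text
5.85 [ 48.35918345   6.88218802 -37.39328283  91.78713146   4.17072008
  82.70388046  58.91627979] [ 0.52408779 -0.15673718  0.28775755] [1.79943156e+02 2.51051513e-02 1.38277576e+02] 0.08692207256687622
```

View pics/w3.png

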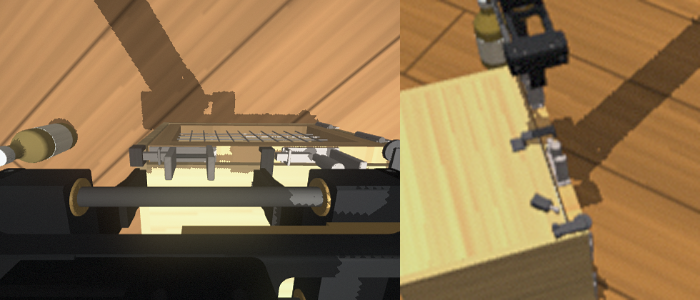

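The wrist view shows the latch plates at (170,160) and (210,160) between the fingers with the gate shut; the scene crop shows the bolt knob against its post.

Emit:
drive_tool(moves=[{"x": 0.5,"y": -1.4,"z": 30,"rx": 0,"ry": 0,"rz": 0.006,"fingers": -1},{"x": 0.5,"y": -1.4,"z": 60,"rx": 0,"ry": 0,"rz": 0.006,"fingers": -1},{"x": 0.5,"y": -1.4,"z": 60,"rx": 0,"ry": 0,"rz": 0.006,"fingers": -1},{"x": 0.5,"y": -1.4,"z": 60,"rx": 0,"ry": 0,"rz": 0.006,"fingers": 0},{"x": 0.5,"y": -1.4,"z": 60,"rx": 0,"ry": 0,"rz": 0.006,"fingers": 1},{"x": 0.5,"y": -1.4,"z": 60,"rx": 0,"ry": 0,"rz": 0.006,"fingers": 1},{"x": 0.5,"y": -1.4,"z": 60,"rx": 0,"ry": 0,"rz": 0.006,"fingers": 1},{"x": 0.5,"y": -1.4,"z": 60,"rx": 0,"ry": 0,"rz": 0.006,"fingers": 1},{"x": 0.5,"y": -1.4,"z": 60,"rx": 0,"ry": 0,"rz": 0.006,"fingers": 1},{"x": 0.5,"y": -1.4,"z": 60,"rx": 0,"ry": 0,"rz": 0.006,"fingers": 1},{"x": 0.5,"y": -1.4,"z": 60,"rx": 0,"ry": 0,"rz": 0.006,"fingers": 1}], force=40)

```text
time_s: 7.32
tool_pos: [0.5224, -0.1587, 0.2281]
tool_rot: [-180.0, 0.1, 137.9]
force: [-0.8, -2.1, 3.4]
grip_width: 0.0334
grasp_force: 40.0
```

```bash
python3 -c "
import numpy as np
for t in np.arange(.1,1.71,.1):print(round(t,2),(10-10*np.cos(t)+235*np.sin(t)).round(1),(235-10*np.sin(t)-235*np.cos(t)).round(1))"
```

```text
0.1 23.5 0.2
0.2 46.9 2.7
0.3 69.9 7.5
0.4 92.3 14.7
0.5 113.9 24.0
0.6 134.4 35.4
0.7 153.7 48.8
0.8 171.6 64.1
0.9 187.9 81.1
1.0 202.3 99.6
1.1 214.9 119.5
1.2 225.4 140.5
1.3 233.8 162.5
1.4 239.9 185.2
1.5 243.7 208.4
1.6 245.2 231.9
1.7 244.3 255.4
```

Squeezed home at 33.4 mm. I'll swing the first part and check forces.

Emit:
drive_tool(moves=[{"x": 11.8,"y": 0,"z": 0,"rx": 0,"ry": 0,"rz": 0.05,"fingers": 1},{"x": 23.5,"y": 0.2,"z": 0,"rx": 0,"ry": 0,"rz": 0.1,"fingers": 1},{"x": 46.9,"y": 2.7,"z": 0,"rx": 0,"ry": 0,"rz": 0.2,"fingers": 1},{"x": 69.9,"y": 7.5,"z": 0,"rx": 0,"ry": 0,"rz": 0.3,"fingers": 1},{"x": 92.3,"y": 14.7,"z": 0,"rx": 0,"ry": 0,"rz": 0.4,"fingers": 1},{"x": 92.3,"y": 14.7,"z": 0,"rx": 0,"ry": 0,"rz": 0.4,"fingers": 1}])

```text
time_s: 8.07
tool_pos: [0.4633, -0.0851, 0.2281]
tool_rot: [-180.0, 0.1, 115.0]
force: [0.1, -3.4, 3.6]
grip_width: 0.0334
grasp_force: 40.0
```

Emit:
drive_tool(moves=[{"x": 23.5,"y": 0.2,"z": 0,"rx": 0,"ry": 0,"rz": 0.1,"fingers": 1},{"x": 46.9,"y": 2.7,"z": 0,"rx": 0,"ry": 0,"rz": 0.2,"fingers": 1},{"x": 69.9,"y": 7.5,"z": 0,"rx": 0,"ry": 0,"rz": 0.3,"fingers": 1},{"x": 92.3,"y": 14.7,"z": 0,"rx": 0,"ry": 0,"rz": 0.4,"fingers": 1},{"x": 113.9,"y": 24,"z": 0,"rx": 0,"ry": 0,"rz": 0.5,"fingers": 1},{"x": 134.4,"y": 35.4,"z": 0,"rx": 0,"ry": 0,"rz": 0.6,"fingers": 1},{"x": 153.7,"y": 48.8,"z": 0,"rx": 0,"ry": 0,"rz": 0.7,"fingers": 1},{"x": 171.6,"y": 64.1,"z": 0,"rx": 0,"ry": 0,"rz": 0.8,"fingers": 1},{"x": 187.9,"y": 81.1,"z": 0,"rx": 0,"ry": 0,"rz": 0.9,"fingers": 1},{"x": 202.3,"y": 99.6,"z": 0,"rx": 0,"ry": 0,"rz": 1.0,"fingers": 1},{"x": 214.9,"y": 119.5,"z": 0,"rx": 0,"ry": 0,"rz": 1.1,"fingers": 1},{"x": 225.4,"y": 140.5,"z": 0,"rx": 0,"ry": 0,"rz": 1.2,"fingers": 1},{"x": 229.9,"y": 151.4,"z": 0,"rx": 0,"ry": 0,"rz": 1.25,"fingers": 1},{"x": 229.9,"y": 151.4,"z": 0,"rx": 0,"ry": 0,"rz": 1.25,"fingers": 1},{"x": 229.9,"y": 151.4,"z": 0,"rx": 0,"ry": 0,"rz": 1.25,"fingers": 1},{"x": 229.9,"y": 151.4,"z": 0,"rx": 0,"ry": 0,"rz": 1.25,"fingers": 1}])

```text
time_s: 10.07
tool_pos: [0.5044, 0.1869, 0.2281]
tool_rot: [-179.9, -0.1, 43.3]
force: [-1.8, -2.2, 6.9]
grip_width: 0.0333
grasp_force: 40.0
```

```bash
python3 - <<'E'
from cell import sensors,vision
import cv2,numpy as np
o=sensors.get_obs();print(o["time_s"],o["qpos"],o["tool_pos"],o["tool_rot"],o["grip_width"],o["grasp_force"],o["force"])
p=o["tool_pos"][:2]-[.673,.0236];a=np.degrees(np.arctan2(p[1],p[0]));print(np.hypot(*p),np.radians((-132.1-a)%360))
s=vision.read_camera("scene");b=vision.read_camera("wrist")
cv2.imwrite("pics/w4.png",np.hstack([cv2.resize(i["image"],(400,300)) for i in(s,b)])[:,:,::-1])
E
```

```text
10.075 [ 32.1140726   11.75448627 -61.48641924  97.70694159  10.49334391
  76.8091708  -77.94783248] [0.50439916 0.18687185 0.22808921] [-1.79911372e+02 -5.08571665e-02  4.33275172e+01] 0.03325652021748034 40.011109854094684 [-1.7727882  -2.18595355  6.92216158]
0.23469968249979642 1.6053549352105985
```

View pics/w4.png

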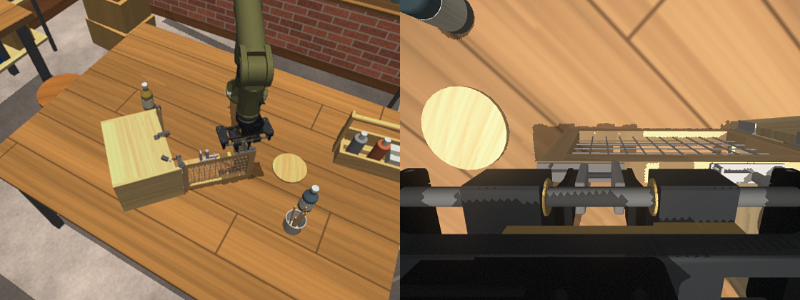

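The gate stands square to the cabinet at about (220,168), held by the gripper at about 1.65 rad. The board, bottles and pot are where they were, so I'm handing in.

```bash
python3 -c "
from cell import workorder
print(workorder.sign_off())"
```

```text
the job is handed in; nothing more can be done
None
```

The safety bolt is drawn and the gate is held open at about 1.6 rad (about 92–95°) by the gripper, with the bottles, pot and board untouched; I handed the job in at about 10 s, and the sign-off returned no verdict.

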